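# Press the headed bushing home in an instrument stand

### The job

One of the two grey instrument stands still has an empty bore. Take the headed bushing that fits it (not the slimmer bushing, not the plain spacer ring), put it in that bore nose down and press it straight down through the stiff fit until its head sits flat on the stand, stopping as soon as it is home without forcing it. Let go of it and leave the other parts where they are.

Things in the scene. Friction and masses are not known exactly. Their poses are not given: they have to be found in the camera images.
- bushing_center (a point): Centre, half-way up, of the loose aluminium headed bushing that fits the bore. It stands upright, 42 mm high, round about z (up): a body 34 mm in diameter and 24 mm long, its lowest 7 mm tapering to 28 mm; on it the head, 50 mm in diameter, 18 mm high (3 to 21 mm above this point), to grip it by. A 20 mm hole shows in its top. About 0.11 kg; a grip of 70 N does no harm.
- small_bushing_center (a point): Centre, half-way up, of a loose aluminium bushing of the same height and shape but slimmer (head 32 mm, body 24 mm in diameter, 42 mm high). It does not belong in this bore: leave it where it stands.
- spacer_center (a point): Centre, half-way up, of a loose plain aluminium spacer ring, 58 mm outside and 38 mm inside diameter, 16 mm high, lying flat: leave it where it lies.
- stand: The grey cast stand with the empty bore, fixed to the table: a foot of 110 x 100 mm (its x and y axes) and 15 mm height carrying a square boss of 80 x 80 mm whose flat top is 45 mm above the table. Origin at the centre of its underside, z up.
- bore_mouth (a point): Centre of the mouth of the empty vertical bore, level with the boss's flat top, z up. Bore 40 mm in diameter, 2 mm chamfer round the mouth. The bushing is home when its head's underside lies on the flat top: its centre is then 3 mm below this point, and the pressing force rises steeply. More than 200 N between bushing and stand is forcing it.
- liner (a joint): Black friction liner in the empty bore, its top 10 mm below the mouth at the start (0 m); the value grows as it is pushed down. The bushing enters freely for 10 mm, meets the liner, and must push it 14 mm further (0.014 m) to be home. It resists with about 10 N (11 to 12 N at 15 to 30 mm/s) and stays where it is pushed to.
- finished_stand: A second grey stand like the first, fixed to the table, with its bushing already fitted (head of 50 mm diameter, top 63 mm above the table): nothing to do there. Origin at the centre of its underside, z up.
Not all that is in view belongs to the job. Leave any green or red look-alike of the part that bears bushing_center alone.

How it is judged:
By the outcome, as a careful person would: the job done as asked, in the order asked, and still so for the second after the job is handed in, with the robot touching nothing.
It also fails if it takes over 38 s, if anything falls off the work surface, if the arm or the gripper's body presses on something with over 40 N, if the wrist force passes 120 N, or if a joint passes its speed limit or range.

### The arm

A 6-joint arm with a two-finger parallel gripper is mounted at the origin on the work surface. World frame = base frame: x ahead of the robot, y to its left, z up, the work surface at z = 0. Lengths are in m, angles in rad, forces in N, time in s.
With the tool pointing down it reaches from about 0.425 to 0.95 m from the base axis. Payload 3.5 kg.
Tool frame: the origin (TCP) lies at the very end of the fingers, on their centre line; the grasp point (between the pads) lies 19 mm behind it; z points along the fingers, y is the direction in which the jaws open and shut (so a half turn about z gives the same grasp; the last joint's range is limited). The gripper opens to 85 mm and grips with 20 to 120 N. Pads are 22 mm wide; open, the fingers measure 114 mm over their backs; the gripper's body (76 mm by 85 mm) begins 54 mm behind the grasp point. The pads swing forward as they close: fully open they stand 13 mm farther back than shut.
Start: joints at [1.197, 0.286, 1.577, -0, 1.279, -0.15], TCP at [0.15, 0.658, 0.205] pointing down, gripper open.
Joint ranges: [-2.77, 2.77], [-0.9, 2.22], [0.21, 2.48], [-1.53, 4.67], [0.24, 2.81], [-2.84, 2.84]. Speed limits (rad/s): [2.79, 2.79, 3.14, 3.14, 3.14, 3.14].

### API

Orientations are given as a unit quaternion [x, y, z, w].
In Python, from plant import ctrl, eyes, ticket gives the robot as it stands.
- The arm moves only by the tool send_rows, never from a script. Its arguments are lists of equal length, an entry for each row: "translation": the shift along the tool's x, y, z in units of 30 mm (1.0 is 30 mm), a list of three; "rotation": the turn, a rotation vector about the tool's x, y, z in units of 5 degrees (1.0 is 5 degrees), a list of three; "grip": the finger opening in mm, from 0 to 85.4. A call has 1 to 5 rows; each row shifts and turns the commanded pose from where the row before left it, along the tool's axes as they then stand; what a row does not reach is not made up. A row lasts 1/8 s, in which the tool goes at most 62.5 mm and 10.7 degrees, less where a joint would pass 70% of its speed; a pose out of reach is approached as far as the arm can. A call is refused whole if a number of a shift passes 1 or a number of a turn 1, either way. A call with a gripper value outside its range is refused whole. The fingers move at their own pace and stop on an object; "squeeze" is the grip in N (left out, the last holds). Time passes only in rows, so rows that do not move let the fingers close. It gives the time, the measured TCP pose, the force and the opening at its end, in the units of the state.
- ctrl.get_state(): the state, without advancing time (a new reading comes with each control period).
- eyes.read_camera(name): name is "scene" or "top" or "wrist"; returns a dict with "image" (420x560x3 uint8, blue, green, red), "mtx" (3x3 intrinsics, pixels), "xyz" and "orientation" of the camera in the world; the wrist camera has in their place "hand_eye" (4x4, takes a point from camera to tool coordinates, whose origin is the TCP and whose axes are the flange's). Camera axes: x right, y down, z forward; pixel columns grow to the right and rows downward; lengths in m; the calibration is good to about 2 mm. A picture is of the moment at which its call begins: read the wrist's pose just before it. There is no depth.
- ticket.sign_off(): hands the job in, once; it reports no verdict.
The state is a dict: "time": time; "qpos": joint angles; "dq": joint speeds; "joint_efforts": joint torques, N m; "eef_pos": TCP position; "tcp_rot": TCP orientation; "contact_force": force on the tool from outside, world axes, zero at the start; "wrist_torque": the same for the moment, N m; "opening": opening from 0.0 (shut) to 1.0 (fully open).
Only numpy, scipy, OpenCV 4.12 (cv2) and the standard library are available. Lean on these libraries where they do the work, as an engineer would, in place of code of your own. Each camera call takes 0.05 s, during which the arm holds its last target. There are 200 camera calls.

## Working session

There is one attempt and no reset: what is moved stays moved. The work goes in short steps, Python scripts to look and compute and a tool call to move; the robot and the scene stay as the last step left them, time stands still between calls to the robot, and variables do not carry over. Pictures are saved under pics/ and viewed, about 8 in all and at most 12, crops included, and the job is handed in when it is done.

Besides the shell and the picture viewer there is one more tool, called after "Request:" as name(argument=value, ...), one argument or row to a line, values as JSON. send_rows: Moves the arm, as the interface text tells. Its arguments: {"type":"object","properties":{"translation":{"type":"array"},"rotation":{"type":"array"},"grip":{"type":"array"},"squeeze":{"type":"number"}},"required":["translation","rotation","grip"]}

```bash
mkdir -p pics
cat > h.py <<'E'
import numpy as np,cv2
from scipy.spatial.transform import Rotation as R
from plant import ctrl,eyes,ticket
def cam(n):
    s=ctrl.get_state(); c=eyes.read_camera(n)
    if 'hand_eye' in c:
        T=np.eye(4);T[:3,:3]=R.from_quat(s['tcp_rot']).as_matrix();T[:3,3]=s['eef_pos']
        W=T@np.array(c['hand_eye']);Rm,p=W[:3,:3],W[:3,3]
    else:
        o=np.array(c['orientation']);Rm=R.from_quat(o).as_matrix() if o.size==4 else o.reshape(3,3);p=np.array(c['xyz'])
    return c['image'],np.array(c['mtx']),Rm,p
def ray(K,Rm,p,u,v,z):
    d=Rm@np.linalg.inv(K)@[u,v,1];return p+d*(z-p[2])/d[2]
def proj(K,Rm,p,X):
    q=K@(Rm.T@(np.array(X)-p));return q[:2]/q[2]
E
python3 - <<'E'
from h import *
for n in('top','scene'):
    i,K,r,p=cam(n);cv2.imwrite(f'pics/{n}0.png',i);np.savez(n+'0.npz',K=K,r=r,p=p,i=i);print(n,p,r.round(3).tolist(),K.tolist())
print(ctrl.get_state())
E
```

```text
top [ 0.31176225 -0.01308853  0.93777684] [[-0.022, -0.973, 0.229], [-1.0, 0.019, -0.012], [0.007, -0.229, -0.973]] [[464.4869596381813, 0.0, 275.87032958376903], [0.0, 464.4869596381813, 205.72070124618318], [0.0, 0.0, 1.0]]
scene [ 0.86804084 -0.11259532  0.68973496] [[0.269, 0.832, -0.485], [0.963, -0.235, 0.132], [-0.004, -0.502, -0.865]] [[404.21696136188496, 0.0, 283.55892411665025], [0.0, 404.21696136188496, 211.76198716625072], [0.0, 0.0, 1.0]]
{'time': 0.1, 'qpos': array([ 1.19700535e+00,  2.87123534e-01,  1.57803237e+00, -2.75368956e-07,
        1.27862552e+00, -1.49993238e-01]), 'dq': array([-0.00045289, -0.002349  , -0.00209326,  0.00012991, -0.00176292,
        0.00092171]), 'joint_efforts': array([ 1.02582599e-03, -4.07295334e+01, -2.93700242e+01, -1.54517029e-04,
        3.42992127e-03,  7.81409071e-08]), 'eef_pos': array([0.14952942, 0.65755472, 0.20355364]), 'tcp_rot': array([ 1.11665389e-01,  9.93745261e-01, -1.05710585e-03, -2.83219255e-04]), 'contact_force': array([-0.91487937, -0.29498531,  0.03132185]), 'wrist_torque': array([ 0.00531627,  0.0049627 , -0.00383063]), 'opening': 0.9982450165498244}
```

View pics/top0.png

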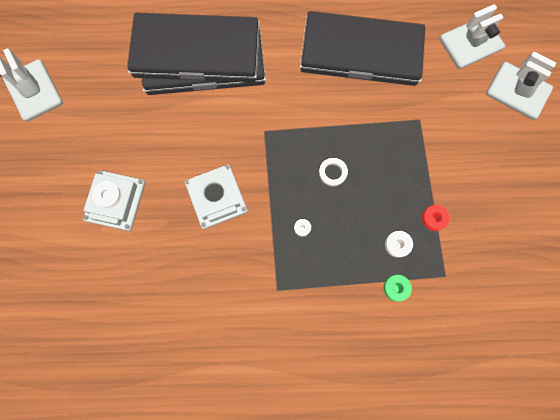

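View pics/scene0.png

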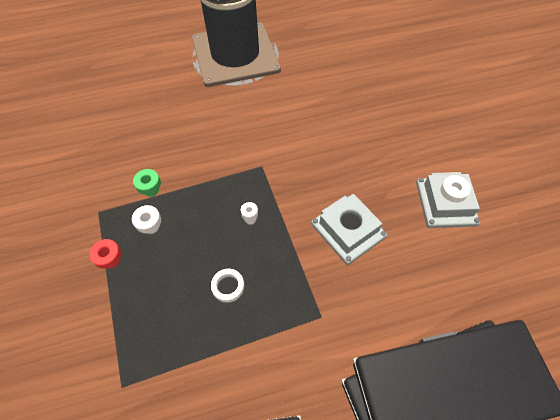

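Top view: the bushing is at (399,244), the slim one at (303,227), the ring at (333,172), the empty bore at (214,192) and the fitted stand at (108,195). The red look-alike is at (436,217) and the green one at (398,288). The scene view agrees: bushing (146,219), bore (351,219).

```bash
cat > m.py <<'E'
from h import *
def blobs(n,mask):
    k,l,s,c=cv2.connectedComponentsWithStats(mask.astype(np.uint8)*255)
    return [(s[i],c[i]) for i in range(1,k) if s[i][4]>60]
for n,bs,bo in(('top',(399,244),(214,192)),('scene',(146,219),(351,219))):
    d=np.load(n+'0.npz');i,K,r,p=d['i'],d['K'],d['r'],d['p']
    h=cv2.cvtColor(i,cv2.COLOR_BGR2HSV).astype(int);S,V=h[...,1],h[...,2]
    print(n)
    for nm,c,m in(('hole/bush',bs,None),):
        x,y=c;w=25
        g=i[y-w:y+w,x-w:x+w].min(2)
        m=(V>225)&(S<40)
        for s,cc in blobs(n,m): print('white',s.tolist(),cc.round(1),ray(K,r,p,*cc,.042).round(4))
    m=(V<90)&(S<90)
    x,y=bo;q=np.zeros_like(m);q[y-22:y+22,x-22:x+22]=m[y-22:y+22,x-22:x+22]
    for s,cc in blobs(n,q):
        print('bore',s.tolist(),cc.round(1),ray(K,r,p,*cc,.045).round(4))
    for nm,a,b in(('green',45,75),('red',-1,5)):
        for s,cc in blobs(n,(h[...,0]>a)&(h[...,0]<b)&(S>150)&(V>100)): 
            if s[4]>150:print(nm,s.tolist(),ray(K,r,p,*cc,.036).round(4))
E
python3 m.py
python3 - <<'E'
import cv2,numpy as np
t=cv2.imread('pics/top0.png')
a=cv2.resize(t[150:240,170:260],(400,400),interpolation=2);b=cv2.resize(t[200:290,360:450],(400,400),interpolation=2)
cv2.imwrite('pics/crop.png',np.hstack([a,b]))
E
```

```text
top
white [474, 5, 23, 12, 115] [485.   10.3] [ 0.956  -0.4947  0.042 ]
white [481, 14, 22, 12, 118] [491.4  19.6] [ 0.9327 -0.5059  0.042 ]
white [442, 25, 62, 41, 1077] [469.1  45.6] [ 0.8697 -0.4493  0.042 ]
white [3, 49, 14, 21, 124] [ 9.9 58.7] [0.8556 0.5362 0.042 ]
white [532, 52, 24, 15, 126] [543.6  58.9] [ 0.8352 -0.6062  0.042 ]
white [4, 60, 55, 59, 1185] [34.7 92.6] [0.7757 0.4758 0.042 ]
white [527, 61, 24, 15, 132] [538.2  68. ] [ 0.8139 -0.5914  0.042 ]
white [490, 62, 62, 55, 1329] [518.9  91. ] [ 0.7611 -0.5422  0.042 ]
white [319, 158, 29, 28, 379] [333.1 170.9] [ 0.5922 -0.1408  0.042 ]
white [186, 166, 59, 61, 1780] [215.  194.9] [0.5469 0.097  0.042 ]
white [84, 171, 59, 58, 1960] [110.7 198.3] [0.5441 0.3036 0.042 ]
white [294, 219, 17, 17, 213] [302.2 227. ] [ 0.4785 -0.0744  0.042 ]
white [387, 231, 26, 26, 502] [399.2 243.5] [ 0.442  -0.2623  0.042 ]
bore [205, 185, 18, 16, 157] [213.4 192.5] [0.5511 0.0998 0.045 ]
red [422, 205, 28, 26, 559] [ 0.4935 -0.34    0.036 ]
scene
white [429, 173, 50, 37, 1148] [453.3 190.7] [0.548  0.3103 0.042 ]
white [420, 183, 13, 37, 134] [425.9 200.6] [0.5541 0.2503 0.042 ]
white [321, 194, 61, 53, 1290] [350.  218.8] [0.5523 0.0993 0.042 ]
white [241, 202, 16, 15, 170] [248.5 209.2] [ 0.4818 -0.0751  0.042 ]
white [132, 205, 27, 24, 428] [144.8 216.9] [ 0.4461 -0.2628  0.042 ]
white [434, 214, 43, 9, 198] [454.7 219.7] [0.606 0.283 0.042]
white [316, 216, 67, 43, 408] [350.9 241.9] [0.597  0.0846 0.042 ]
white [211, 269, 33, 31, 457] [226.7 284.2] [ 0.6145 -0.1435  0.042 ]
bore [341, 213, 20, 16, 254] [350.5 220.6] [0.5577 0.0979 0.045 ]
red [89, 239, 32, 30, 731] [ 0.4981 -0.3397  0.036 ]
```

View pics/crop.png

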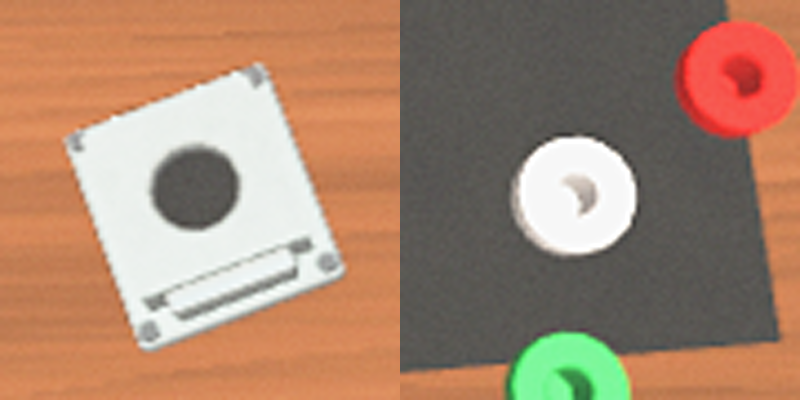

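Bushing ≈ (0.444, −0.262), bore ≈ (0.553, 0.099). The two views agree to a few mm. The present jaw direction (77°) clears both look-alikes, so I keep it and look at the bore with the wrist camera on the way.

Request:
send_rows(
  translation=[
    [-1, -0.88, 0],
    [-1, -0.88, 0],
    [-1, -0.88, 0],
    [-1, -0.88, 0],
    [-1, -0.88, 0],
  ],
  rotation=[
    [0, 0, 0],
    [0, 0, 0],
    [0, 0, 0],
    [0, 0, 0],
    [0, 0, 0],
  ],
  grip=[85, 85, 85, 85, 85],
)

```text
time: 0.72
eef_pos: [0.2671, 0.4948, 0.2042]
tcp_rot: [0.112, 0.994, -0.0, -0.0]
contact_force: [-0.3, 0.7, 0.9]
opening: 0.995
```

Request:
send_rows(
  translation=[
    [-1, -0.88, 0],
    [-1, -0.88, 0],
    [-1, -0.88, 0],
    [-1, -0.88, 0],
    [-1, -0.88, 0],
  ],
  rotation=[
    [0, 0, 0],
    [0, 0, 0],
    [0, 0, 0],
    [0, 0, 0],
    [0, 0, 0],
  ],
  grip=[85, 85, 85, 85, 85],
)

```text
time: 1.35
eef_pos: [0.384, 0.3329, 0.2044]
tcp_rot: [0.112, 0.994, -0.0, -0.0]
contact_force: [0.7, 0.0, -0.2]
opening: 0.997
```

Request:
send_rows(
  translation=[
    [-1, -0.88, 0],
    [-1, -0.88, 0],
    [-1, -0.88, 0],
    [-1, -0.88, 0],
    [-1, -0.88, 0],
  ],
  rotation=[
    [0, 0, 0],
    [0, 0, 0],
    [0, 0, 0],
    [0, 0, 0],
    [0, 0, 0],
  ],
  grip=[85, 85, 85, 85, 85],
)

```text
time: 1.98
eef_pos: [0.501, 0.171, 0.2044]
tcp_rot: [0.112, 0.994, -0.0, -0.0]
contact_force: [0.1, 0.1, -0.2]
opening: 0.994
```

Request:
send_rows(
  translation=[
    [-1, -0.88, 0],
    [-0.6, -0.6, 0],
    [0, 0, 0],
  ],
  rotation=[
    [0, 0, 0],
    [0, 0, 0],
    [0, 0, 0],
  ],
  grip=[85, 85, 85],
)

```text
time: 2.35
eef_pos: [0.5379, 0.1169, 0.2042]
tcp_rot: [0.113, 0.994, -0.0, -0.001]
contact_force: [-0.6, -0.5, -0.1]
opening: 0.996
```

Run:
```python
from h import *
s=ctrl.get_state();i,K,r,p=cam('wrist');cv2.imwrite('pics/w1.png',i);np.savez('w1.npz',K=K,r=r,p=p,i=i)
print(s['time'],s['eef_pos'],s['tcp_rot'],s['qpos'],p,r.round(2).tolist(),proj(K,r,p,[.553,.0985,.045]))
```

```text
2.35 [0.5379062  0.11690893 0.20419983] [ 1.13021807e-01  9.93592326e-01 -7.13201634e-05 -5.96064161e-04] [ 2.96556710e-02  1.32488692e-02  1.88429371e+00  3.01991133e-05
  1.24525036e+00 -1.31462265e+00] [0.46858041 0.13207106 0.37479142] [[0.22, 0.94, 0.27], [0.97, -0.22, -0.06], [0.0, 0.28, -0.96]] [264.3420997  201.69063683]
```

View pics/w1.png

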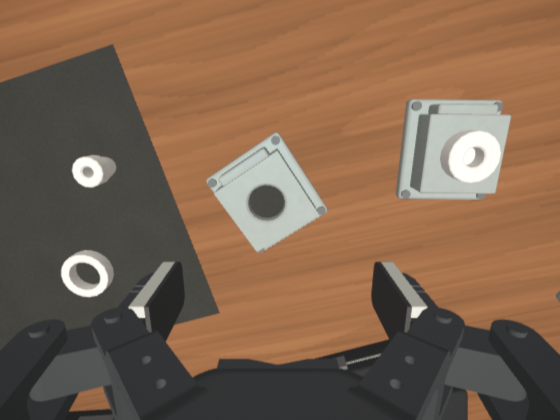

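Wrist view: the bore's dark disc is at (266,202), within 2 px of the prediction (264,202). The slim bushing is at (92,171) and the ring at (87,273). Next I go above the bushing.

Request:
send_rows(
  translation=[
    [0, -1, 0],
    [0, -1, 0],
    [0, -1, 0],
    [0, -1, 0],
    [0, -1, 0],
  ],
  rotation=[
    [0, 0, 0],
    [0, 0, 0],
    [0, 0, 0],
    [0, 0, 0],
    [0, 0, 0],
  ],
  grip=[85, 85, 85, 85, 85],
)

```text
time: 3.02
eef_pos: [0.5035, -0.0275, 0.2046]
tcp_rot: [0.111, 0.994, 0.0, -0.0]
contact_force: [0.8, 0.5, -0.5]
opening: 0.993
```

Request:
send_rows(
  translation=[
    [0, -1, 0],
    [0, -1, 0],
    [0, -1, 0],
    [0, -1, 0],
    [0, -1, 0],
  ],
  rotation=[
    [0, 0, 0],
    [0, 0, 0],
    [0, 0, 0],
    [0, 0, 0],
    [0, 0, 0],
  ],
  grip=[85, 85, 85, 85, 85],
)

```text
time: 3.65
eef_pos: [0.4706, -0.1737, 0.2047]
tcp_rot: [0.111, 0.994, 0.0, -0.0]
contact_force: [0.5, 0.1, -0.4]
opening: 0.994
```

Request:
send_rows(
  translation=[
    [0.1, -1, 0],
    [0.1, -1, 0.5],
    [0, -0.5, 1],
    [0, 0, 0],
  ],
  rotation=[
    [0, 0, 0],
    [0, 0, 0],
    [0, 0, 0],
    [0, 0, 0],
  ],
  grip=[85, 85, 85, 85],
)

```text
time: 4.15
eef_pos: [0.4469, -0.2443, 0.1571]
tcp_rot: [0.112, 0.994, 0.002, -0.003]
contact_force: [-0.3, -0.2, 0.1]
opening: 0.993
```

Run:
```python
from h import *
def fit(i,f,uv,w=45):
    u,v=map(int,uv);h=cv2.cvtColor(i,cv2.COLOR_BGR2HSV).astype(int)
    m=np.zeros(i.shape[:2],np.uint8);m[v-w:v+w,u-w:u+w]=(f(h)*255)[v-w:v+w,u-w:u+w]
    c=max(cv2.findContours(m,cv2.RETR_EXTERNAL,cv2.CHAIN_APPROX_NONE)[0],key=cv2.contourArea)
    return cv2.fitEllipse(cv2.convexHull(c))
d=np.load('w1.npz');e=fit(d['i'],lambda h:(h[...,2]<90),(266,202),26);K,r,p=d['K'],d['r'],d['p']
print('bore',e,ray(K,r,p,*e[0],.045),'diam',e[1][1]/K[0,0]*np.linalg.norm(p-[.553,.0985,.045]))
s=ctrl.get_state();i,K,r,p=cam('wrist');cv2.imwrite('pics/w2.png',i);np.savez('w2.npz',K=K,r=r,p=p,i=i)
uv=proj(K,r,p,[.444,-.262,.042])
e=fit(i,lambda h:(h[...,2]>225)&(h[...,1]<40),uv,60)
X=ray(K,r,p,*e[0],.042)
print(s['time'],s['eef_pos'],s['tcp_rot'],uv,e,X,'diam',e[1][1]/K[0,0]*np.linalg.norm(p-X))
```

```text
bore ((266.2837829589844, 201.23617553710938), (31.332096099853516, 34.61864471435547), 96.38581848144531) [0.55297683 0.10062874 0.045     ] diam 0.03684482887771582
4.15 [ 0.44685303 -0.24431874  0.15713124] [ 0.11192585  0.99371143  0.00191798 -0.0025522 ] [258.19722346 196.24819772] ((257.9054870605469, 195.86172485351562), (53.28512191772461, 54.00980758666992), 118.49800109863281) [ 0.44358618 -0.2621735   0.042     ] diam 0.04960409992640824
```

View pics/w2.png

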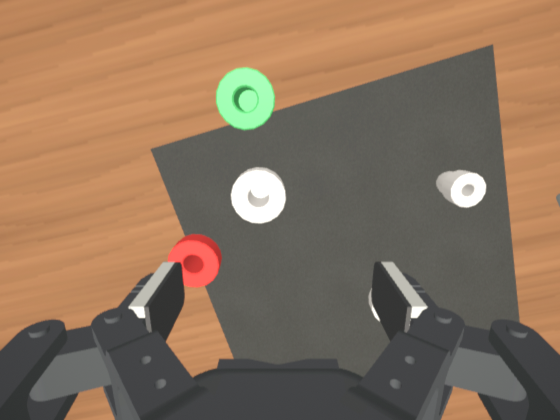

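Wrist view: the bushing head is at (258,196), which gives (0.4436, −0.2622) and 49.6 mm diameter against the 50 mm stated. Red and green lie clear of the jaws. I centre and descend to TCP z ≈ 26 mm, gripping high so that the fingertips stay above the boss when the bushing is home.

Request:
send_rows(
  translation=[
    [0, -0.6, 0],
    [0, 0, 1],
    [0, 0, 1],
    [0, 0, 0.7],
    [0, 0, 0],
  ],
  rotation=[
    [0, 0, 0],
    [0, 0, 0],
    [0, 0, 0],
    [0, 0, 0],
    [0, 0, 0],
  ],
  grip=[85, 85, 85, 85, 85],
)

```text
time: 4.82
eef_pos: [0.4442, -0.2634, 0.0783]
tcp_rot: [0.111, 0.994, 0.001, -0.001]
contact_force: [0.5, 0.1, 0.1]
opening: 0.995
```

Run:
```python
from h import *
s=ctrl.get_state();print(s['time'],s['eef_pos'],s['tcp_rot'])
T=R.from_quat(s['tcp_rot']).as_matrix()
print('units to grasp',T.T@(np.array([.4437,-.2622,.026])-s['eef_pos'])/.03)
```

```text
4.825 [ 0.4441677  -0.26336254  0.07831865] [ 1.11407589e-01  9.93774318e-01  5.28718430e-04 -8.21418233e-04]
units to grasp [0.02073097 0.03282381 1.7440231 ]
```

Request:
send_rows(
  translation=[
    [0, 0.03, 1],
    [0, 0, 0.74],
    [0, 0, 0],
  ],
  rotation=[
    [0, 0, 0],
    [0, 0, 0],
    [0, 0, 0],
  ],
  grip=[85, 85, 85],
  squeeze=70,
)

```text
time: 5.2
eef_pos: [0.4447, -0.2627, 0.0268]
tcp_rot: [0.112, 0.994, 0.0, -0.0]
contact_force: [-0.3, 0.5, -1.2]
opening: 0.994
```

Request:
send_rows(
  translation=[
    [0, 0, 0],
    [0, 0, 0],
    [0, 0, 0],
    [0, 0, 0],
    [0, 0, 0],
  ],
  rotation=[
    [0, 0, 0],
    [0, 0, 0],
    [0, 0, 0],
    [0, 0, 0],
    [0, 0, 0],
  ],
  grip=[30, 30, 30, 30, 30],
  squeeze=70,
)

```text
time: 5.82
eef_pos: [0.4448, -0.2628, 0.0267]
tcp_rot: [0.112, 0.994, -0.0, 0.0]
contact_force: [-0.1, -0.5, -0.2]
opening: 0.352
```

Run:
```python
from h import *
s=ctrl.get_state();print(s['time'],s['eef_pos'],s['opening'],s['contact_force'])
i,K,r,p=cam('wrist');cv2.imwrite('pics/w3.png',i)
```

```text
5.825 [ 0.44475833 -0.26276673  0.02672155] 0.35229331554466403 [-0.10051077 -0.45944175 -0.19272206]
```

View pics/w3.png

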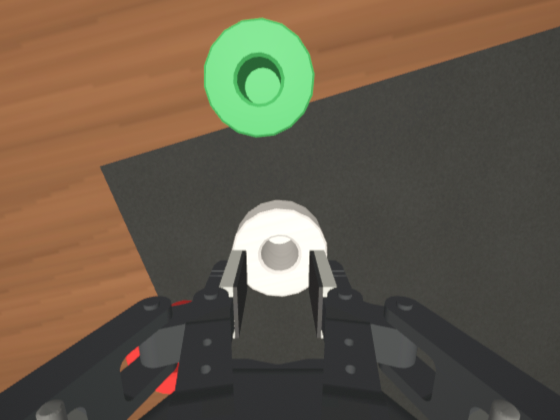

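The picture disagrees with a good grasp: the opening is 30 mm and the pads show nearer together than the head's width. I check the projections before moving.

Run:
```python
from h import *
s=ctrl.get_state();i,K,r,p=cam('wrist')
T=R.from_quat(s['tcp_rot']).as_matrix();e=np.array(s['eef_pos']);print(p-e)
for n,o in(('tcp',[0,0,0]),('y+15',[0,.015,0]),('y-15',[0,-.015,0]),('grasp',[0,0,-.019]),('y+15,grasp',[0,.015,-.019]),('x+11 grasp y15',[.011,.015,-.019]),('x-11 tip y15',[-.011,.015,0])):print(n,proj(K,r,p,e+T@np.array(o)).round(0))
for z in(.042,.024):print('bush',z,proj(K,r,p,[.4437,-.2622,z]).round(0))
h=cv2.cvtColor(i,cv2.COLOR_BGR2HSV);m=((h[...,2]>215)&(h[...,1]<40)).astype(np.uint8);m[:190]=0;m[305:]=0;m[:,:225]=0;m[:,335:]=0
y,x=np.nonzero(m);print(x.min(),x.max(),y.min(),y.max())
for row in(245,270,290): print(row,np.nonzero(m[row])[0][[0,-1]])
for v in(252,253):
  for z in(.042,.05,.06,.07):print(v,z,ray(K,r,p,280,v,z))
d=np.linalg.norm(p-[.4437,-.2622,.042]);print('exp head px',.05*K[0,0]/d)
```

```text
[-0.06956892  0.01496638  0.17050968]
tcp [279. 243.]
y+15 [305. 243.]
y-15 [252. 243.]
grasp [279. 257.]
y+15,grasp [308. 257.]
x+11 grasp y15 [309. 237.]
x-11 tip y15 [304. 261.]
bush 0.042 [279. 252.]
bush 0.024 [279. 240.]
225 329 209 295
245 [233 325]
270 [247 308]
290 [228 327]
252 0.042 [ 0.4435163  -0.26182519  0.042     ]
252 0.05 [ 0.43999085 -0.26110077  0.05      ]
252 0.06 [ 0.43558404 -0.26019524  0.06      ]
252 0.07 [ 0.43117723 -0.25928971  0.07      ]
253 0.042 [ 0.44407262 -0.26195035  0.042     ]
253 0.05 [ 0.44051849 -0.26121947  0.05      ]
253 0.06 [ 0.43607582 -0.26030588  0.06      ]
253 0.07 [ 0.43163315 -0.25939228  0.07      ]
exp head px 94.40646600071837
```

Run:
```python
from h import *
i,K,r,p=cam('scene');u,v=map(int,proj(K,r,p,[.4437,-.2622,.06]))
cv2.imwrite('pics/s2.png',cv2.resize(i[max(0,v-70):v+50,max(0,u-80):u+80],(800,600),interpolation=cv2.INTER_CUBIC))
for z in(.0,.024,.027,.042):print(z,(proj(K,r,p,[.4437,-.2622,z])-[max(0,u-80),max(0,v-70)])*5)
print(ctrl.get_state()['opening'])
```

```text
0.0 [447.69154409 432.19153806]
0.024 [429.45184286 402.19863356]
0.027 [427.10175154 398.33420268]
0.042 [415.10615346 378.60894388]
0.35191984568141793
```

View pics/s2.png

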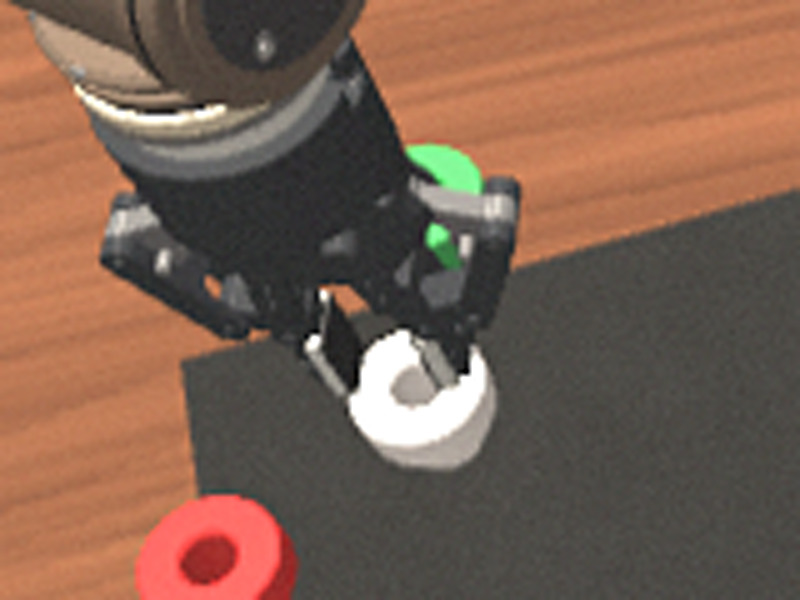

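The scene view shows the pads hovering above the head: both tips sit over its top face at about (345,390) and (455,385) in the crop. So the fingertips end higher than the TCP reading says. I estimate their real height from those tip corners.

Run:
```python
from h import *
s=ctrl.get_state();i,K,r,p=cam('scene');u,v=map(int,proj(K,r,p,[.4437,-.2622,.06]))
T=R.from_quat(s['tcp_rot']).as_matrix();e=np.array(s['eef_pos'])
for z in(0,-.01,-.02,-.03,-.04,-.05):
  print(z,[((proj(K,r,p,e+T@np.array([-.011,y,z]))-[max(0,u-80),max(0,v-70)])*5).round(0).tolist() for y in(-.02,-.015,.015,.02)])
```

```text
0 [[369.0, 430.0], [382.0, 429.0], [463.0, 425.0], [477.0, 425.0]]
-0.01 [[360.0, 417.0], [374.0, 416.0], [456.0, 413.0], [469.0, 412.0]]
-0.02 [[351.0, 404.0], [365.0, 403.0], [448.0, 399.0], [462.0, 399.0]]
-0.03 [[342.0, 390.0], [356.0, 390.0], [440.0, 386.0], [454.0, 385.0]]
-0.04 [[333.0, 377.0], [347.0, 376.0], [432.0, 372.0], [446.0, 372.0]]
-0.05 [[323.0, 362.0], [337.0, 362.0], [423.0, 358.0], [438.0, 357.0]]
```

Tip corners match about 30 mm behind the stated TCP, i.e. tips at z ≈ 0.056, which explains the empty close. So I open, lower the stated TCP to about z = 0 (tips ≈ 0.032, on the head) and close again.

Request:
send_rows(
  translation=[
    [0, 0, 0],
    [0, 0, 0],
    [0, 0, 0],
    [0, 0, 0],
    [0, 0, 0],
  ],
  rotation=[
    [0, 0, 0],
    [0, 0, 0],
    [0, 0, 0],
    [0, 0, 0],
    [0, 0, 0],
  ],
  grip=[80, 80, 80, 80, 80],
)

```text
time: 6.65
eef_pos: [0.4447, -0.2627, 0.0266]
tcp_rot: [0.112, 0.994, 0.0, -0.0]
contact_force: [-0.0, -0.4, 1.0]
opening: 0.933
```

Request:
send_rows(
  translation=[
    [0.03, 0.02, 0.3],
    [0, 0, 0.3],
    [0, 0, 0.3],
    [0, 0, 0],
  ],
  rotation=[
    [0, 0, 0],
    [0, 0, 0],
    [0, 0, 0],
    [0, 0, 0],
  ],
  grip=[80, 80, 80, 80],
)

```text
time: 7.15
eef_pos: [0.4432, -0.2613, -0.0017]
tcp_rot: [0.112, 0.994, 0.001, -0.001]
contact_force: [-0.6, 0.3, -0.5]
opening: 0.938
```

Request:
send_rows(
  translation=[
    [0, 0, 0],
    [0, 0, 0],
    [0, 0, 0],
    [0, 0, 0],
    [0, 0, 0],
  ],
  rotation=[
    [0, 0, 0],
    [0, 0, 0],
    [0, 0, 0],
    [0, 0, 0],
    [0, 0, 0],
  ],
  grip=[38, 38, 38, 38, 38],
  squeeze=70,
)

```text
time: 7.78
eef_pos: [0.4448, -0.2627, 0.0006]
tcp_rot: [0.112, 0.994, -0.001, 0.001]
contact_force: [0.6, -0.4, 6.1]
opening: 0.553
```

It stopped at 47 mm instead of going on to 38, so it holds something. I lift a little and look.

Request:
send_rows(
  translation=[
    [0, 0, -0.3],
    [0, 0, -0.6],
    [0, 0, -0.7],
    [0, 0, 0],
  ],
  rotation=[
    [0, 0, 0],
    [0, 0, 0],
    [0, 0, 0],
    [0, 0, 0],
  ],
  grip=[38, 38, 38, 38],
)

```text
time: 8.28
eef_pos: [0.4452, -0.263, 0.05]
tcp_rot: [0.112, 0.994, -0.001, 0.002]
contact_force: [0.2, -0.8, -1.5]
opening: 0.551
```

Run:
```python
from h import *
s=ctrl.get_state();print(s['time'],s['eef_pos'],s['opening'],s['contact_force'])
a,K,r,p=cam('scene');e=np.array(s['eef_pos'])
u,v=map(int,proj(K,r,p,e+[0,0,.04]));b,_,_,_=cam('wrist')
A=cv2.resize(a[max(0,v-50):v+50,max(0,u-45):u+45],(450,500),interpolation=2)
B=b[150:400,190:365];cv2.imwrite('pics/s3.png',np.hstack([A,cv2.resize(B,(350,500))]))
```

```text
8.275 [ 0.44522854 -0.26303345  0.04997872] 0.5511610524824289 [ 0.19884365 -0.84550568 -1.45376561]
```

View pics/s3.png

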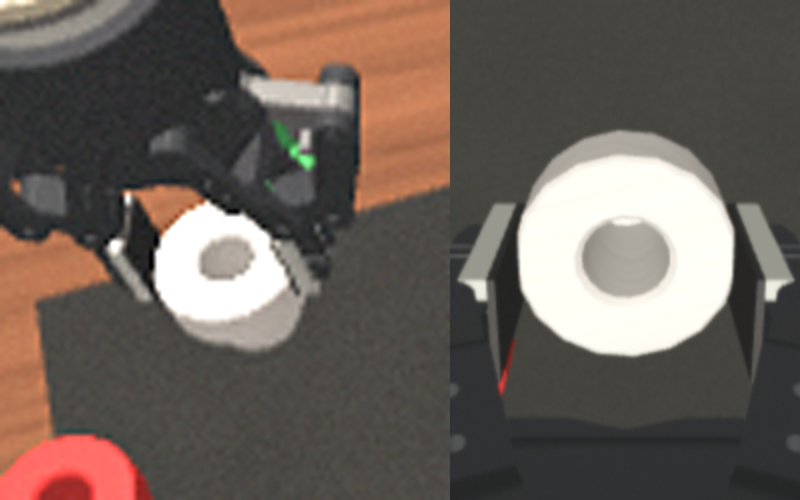

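The bushing is gripped and upright on the head, with Fz ≈ −1.5 N, about its weight. I raise it and carry it over, stopping with the wrist camera straight above the bore for a look free of parallax.

Request:
send_rows(
  translation=[
    [0, 0.3, -0.9],
    [-0.2, 1, -0.8],
    [-0.2, 1, 0],
    [-0.2, 1, 0],
    [-0.2, 1, 0],
  ],
  rotation=[
    [0, 0, 0],
    [0, 0, 0],
    [0, 0, 0],
    [0, 0, 0],
    [0, 0, 0],
  ],
  grip=[38, 38, 38, 38, 38],
)

```text
time: 9.0
eef_pos: [0.4954, -0.1402, 0.0974]
tcp_rot: [0.112, 0.994, 0.0, -0.001]
contact_force: [0.1, -0.1, -0.8]
opening: 0.554
```

Request:
send_rows(
  translation=[
    [-0.2, 1, 0],
    [-0.2, 1, 0],
    [-0.2, 1, 0],
    [-0.2, 1, 0],
    [-0.2, 1, 0],
  ],
  rotation=[
    [0, 0, 0],
    [0, 0, 0],
    [0, 0, 0],
    [0, 0, 0],
    [0, 0, 0],
  ],
  grip=[38, 38, 38, 38, 38],
)

```text
time: 9.62
eef_pos: [0.5579, -0.0008, 0.0971]
tcp_rot: [0.112, 0.994, 0.0, -0.001]
contact_force: [0.6, -0.1, -1.3]
opening: 0.554
```

Request:
send_rows(
  translation=[
    [-0.3, 1, 0],
    [-0.3, 1, 0],
    [-0.3, 1, 0],
    [0, 0.4, 0],
    [0, 0, 0],
  ],
  rotation=[
    [0, 0, 0],
    [0, 0, 0],
    [0, 0, 0],
    [0, 0, 0],
    [0, 0, 0],
  ],
  grip=[38, 38, 38, 38, 38],
)

```text
time: 10.25
eef_pos: [0.6066, 0.0919, 0.0975]
tcp_rot: [0.111, 0.994, -0.0, -0.001]
contact_force: [-0.1, 0.2, -0.8]
opening: 0.553
```

Run:
```python
from h import *
s=ctrl.get_state();i,K,r,p=cam('wrist');cv2.imwrite('pics/w4.png',i);np.savez('w4.npz',K=K,r=r,p=p,i=i,e=s['eef_pos'],q=s['tcp_rot'])
e=np.array(s['eef_pos']);print(s['time'],e,s['tcp_rot'],s['opening'],p)
h=cv2.cvtColor(i,cv2.COLOR_BGR2HSV).astype(int)
def ell(m,uv,w):
    u,v=map(int,uv);q=np.zeros(i.shape[:2],np.uint8);q[max(0,v-w):v+w,u-w:u+w]=(m*255)[max(0,v-w):v+w,u-w:u+w]
    c=max(cv2.findContours(q,cv2.RETR_EXTERNAL,cv2.CHAIN_APPROX_NONE)[0],key=cv2.contourArea);return cv2.fitEllipse(cv2.convexHull(c))
uv=proj(K,r,p,[.5545,.1,.045]);b=ell(h[...,2]<100,uv,38)
for z in(.045,.035):X=ray(K,r,p,*b[0],z);print('bore',uv,b,X,b[1][1]/K[0,0]*np.linalg.norm(p-X))
zt=e[2]+.0414;uv=proj(K,r,p,[e[0],e[1],zt]);w=ell((h[...,2]>225)&(h[...,1]<40),uv,58)
X=ray(K,r,p,*w[0],zt);print('head',uv,w,X,X-e,w[1][1]/K[0,0]*np.linalg.norm(p-X))
```

```text
10.25 [0.60661496 0.09187637 0.09752378] [ 1.11038804e-01  9.93815416e-01 -2.76605157e-04 -1.10768066e-03] 0.5529758424246712 [0.537405   0.10680926 0.26818488]
bore [273.24920679 141.75786169] ((273.1198425292969, 140.86477661132812), (54.564788818359375, 56.36806869506836), 88.37018585205078) [0.55389739 0.10004803 0.045     ] 0.0392665092324392
bore [273.24920679 141.75786169] ((273.1198425292969, 140.86477661132812), (54.564788818359375, 56.36806869506836), 88.37018585205078) [0.55463635 0.09974509 0.035     ] 0.041025880648658135
head [279.00728892 278.72005217] ((277.318115234375, 276.98065185546875), (99.01752471923828, 109.30785369873047), 90.80363464355469) [0.60560356 0.09132953 0.13892378] [-0.00101141 -0.00054683  0.0414    ] 0.04998191637931728
```

View pics/w4.png

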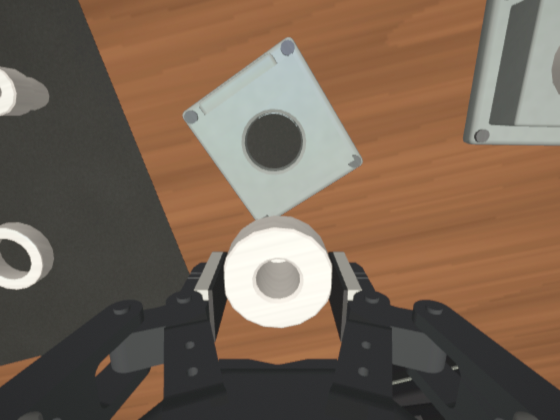

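Wrist view: bore at (273,141) → (0.554, 0.100), 39 mm diameter measured. The held head at (277,277) is centred within 1 mm in the jaws. I move over the bore and go down to just above the mouth.

Request:
send_rows(
  translation=[
    [0.8, -0.1, 0],
    [0.94, 0, 0],
    [0, 0, 0.8],
    [0, 0, 0.6],
    [0, 0, 0],
  ],
  rotation=[
    [0, 0, 0],
    [0, 0, 0],
    [0, 0, 0],
    [0, 0, 0],
    [0, 0, 0],
  ],
  grip=[38, 38, 38, 38, 38],
)

```text
time: 10.92
eef_pos: [0.5542, 0.0995, 0.0545]
tcp_rot: [0.112, 0.994, -0.0, -0.002]
contact_force: [-0.7, 0.0, -0.7]
opening: 0.548
```

Run:
```python
from h import *
s=ctrl.get_state();T=R.from_quat(s['tcp_rot']).as_matrix()
print(s['time'],s['eef_pos'],s['tcp_rot'],T.T@(np.array([.555,.1004,.0216])-s['eef_pos'])/.03,s['contact_force'])
```

```text
10.925 [0.55424308 0.09947163 0.05454143] [ 1.12126259e-01  9.93691369e-01 -3.28147629e-04 -2.24901071e-03] [-0.02252712  0.03705988  1.09791722] [-0.68866348  0.03413013 -0.71852641]
```

Request:
send_rows(
  translation=[
    [-0.02, 0.03, 0.15],
    [0, 0, 0.15],
    [0, 0, 0.15],
    [0, 0, 0.15],
  ],
  rotation=[
    [0, 0, 0],
    [0, 0, 0],
    [0, 0, 0],
    [0, 0, 0],
  ],
  grip=[38, 38, 38, 38],
)

```text
time: 11.42
eef_pos: [0.5569, 0.101, 0.0385]
tcp_rot: [0.112, 0.994, -0.0, 0.0]
contact_force: [-0.3, 0.2, -1.5]
opening: 0.551
```

Request:
send_rows(
  translation=[
    [0, 0, 0.1],
    [0, 0, 0.1],
  ],
  rotation=[
    [0, 0, 0],
    [0, 0, 0],
  ],
  grip=[38, 38],
)

```text
time: 11.68
eef_pos: [0.557, 0.1009, 0.0342]
tcp_rot: [0.112, 0.994, -0.0, -0.0]
contact_force: [-5.5, 0.1, 9.5]
opening: 0.551
```

Liner met (Fz 9.5 N). A side force of −5.5 N in x says it is about 2 mm too far in +x, so I correct that while pressing on.

Request:
send_rows(
  translation=[
    [0.06, 0, 0.1],
    [0, 0, 0.1],
  ],
  rotation=[
    [0, 0, 0],
    [0, 0, 0],
  ],
  grip=[38, 38],
)

```text
time: 11.92
eef_pos: [0.5568, 0.101, 0.0295]
tcp_rot: [0.111, 0.994, -0.0, 0.002]
contact_force: [-4.6, -1.2, 10.1]
opening: 0.55
```

Request:
send_rows(
  translation=[
    [0, 0, 0.07],
  ],
  rotation=[
    [0, 0, 0],
  ],
  grip=[38],
)

```text
time: 12.05
eef_pos: [0.5568, 0.101, 0.0273]
tcp_rot: [0.111, 0.994, -0.0, 0.002]
contact_force: [-2.9, -0.9, 9.9]
opening: 0.557
```

Request:
send_rows(
  translation=[
    [0.03, 0, 0.07],
    [0, 0, 0.07],
  ],
  rotation=[
    [0, 0, 0],
    [0, 0, 0],
  ],
  grip=[38, 38],
)

```text
time: 12.3
eef_pos: [0.5568, 0.101, 0.0235]
tcp_rot: [0.111, 0.994, -0.0, 0.003]
contact_force: [-1.9, -2.5, 10.2]
opening: 0.553
```

Request:
send_rows(
  translation=[
    [0, 0, 0.03],
  ],
  rotation=[
    [0, 0, 0],
  ],
  grip=[38],
)

```text
time: 12.42
eef_pos: [0.5568, 0.101, 0.0225]
tcp_rot: [0.111, 0.994, -0.0, 0.003]
contact_force: [-2.1, -1.8, 9.1]
opening: 0.557
```

Request:
send_rows(
  translation=[
    [0, 0, 0.03],
  ],
  rotation=[
    [0, 0, 0],
  ],
  grip=[38],
)

```text
time: 12.55
eef_pos: [0.5568, 0.101, 0.0216]
tcp_rot: [0.111, 0.994, -0.0, 0.003]
contact_force: [-1.3, -1.5, 9.0]
opening: 0.552
```

Request:
send_rows(
  translation=[
    [0, 0, 0.03],
  ],
  rotation=[
    [0, 0, 0],
  ],
  grip=[38],
)

```text
time: 12.68
eef_pos: [0.5568, 0.101, 0.0215]
tcp_rot: [0.111, 0.994, -0.0, 0.002]
contact_force: [-4.7, -1.5, 16.8]
opening: 0.554
```

It stopped at TCP z = 0.0215 (predicted 0.0216) and the force is rising, so head contact has begun. One more small step to seat it flat.

Request:
send_rows(
  translation=[
    [0, 0, 0.03],
  ],
  rotation=[
    [0, 0, 0],
  ],
  grip=[38],
)

```text
time: 12.8
eef_pos: [0.5568, 0.101, 0.0215]
tcp_rot: [0.111, 0.994, -0.001, 0.002]
contact_force: [-7.2, -1.2, 21.6]
opening: 0.558
```

Request:
send_rows(
  translation=[
    [0, 0, 0.06],
    [0, 0, 0],
  ],
  rotation=[
    [0, 0, 0],
    [0, 0, 0],
  ],
  grip=[38, 38],
)

```text
time: 13.05
eef_pos: [0.5568, 0.101, 0.0214]
tcp_rot: [0.111, 0.994, -0.001, 0.001]
contact_force: [-10.2, -1.9, 26.8]
opening: 0.553
```

Run:
```python
from h import *
s=ctrl.get_state();print(s['eef_pos'],s['contact_force'],s['wrist_torque'])
i,K,r,p=cam('scene');u,v=map(int,proj(K,r,p,[.554,.1,.05]))
A=cv2.resize(i[v-50:v+50,u-65:u+65],(780,600),interpolation=2);cv2.imwrite('pics/s4.png',A)
```

```text
[0.5567861  0.10099709 0.02144158] [-10.17341462  -1.89468624  26.7539888 ] [-0.51848874  1.74379644 -0.10751531]
```

View pics/s4.png

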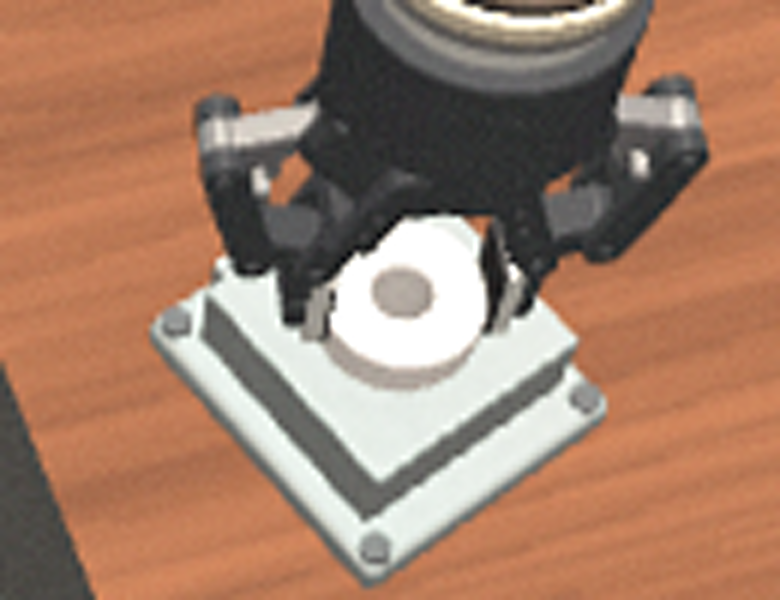

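The head sits on the boss top with no visible gap, and the pad tips stay clear of the stand. I relieve the press, open and retreat.

Request:
send_rows(
  translation=[
    [0, 0, -0.1],
    [0, 0, 0],
    [0, 0, 0],
    [0, 0, 0],
    [0, 0, 0],
  ],
  rotation=[
    [0, 0, 0],
    [0, 0, 0],
    [0, 0, 0],
    [0, 0, 0],
    [0, 0, 0],
  ],
  grip=[38, 80, 80, 80, 80],
)

```text
time: 13.72
eef_pos: [0.5537, 0.1016, 0.0174]
tcp_rot: [0.112, 0.994, -0.0, -0.001]
contact_force: [0.2, -1.0, 0.5]
opening: 0.936
```

Request:
send_rows(
  translation=[
    [0, 0, -0.5],
    [0, 0, -1],
    [0, 0, -1],
    [0, 0, -1],
    [0, 0, 0],
  ],
  rotation=[
    [0, 0, 0],
    [0, 0, 0],
    [0, 0, 0],
    [0, 0, 0],
    [0, 0, 0],
  ],
  grip=[80, 80, 80, 80, 80],
)

```text
time: 14.35
eef_pos: [0.5567, 0.1016, 0.1271]
tcp_rot: [0.112, 0.994, 0.0, 0.004]
contact_force: [0.6, 0.8, 0.4]
opening: 0.935
```

Run:
```python
from h import *
s=ctrl.get_state();print(s['time'],s['eef_pos'],s['contact_force'],s['opening'])
i,K,r,p=cam('wrist');c,K2,r2,p2=cam('scene')
u,v=map(int,proj(K,r,p,[.554,.1,.06]));u2,v2=map(int,proj(K2,r2,p2,[.554,.1,.05]))
A=cv2.resize(i[v-75:v+75,u-75:u+75],(400,400),interpolation=2);B=cv2.resize(c[v2-45:v2+45,u2-45:u2+45],(400,400),interpolation=2)
cv2.imwrite('pics/f.png',np.hstack([A,B]))
# hole in head top: position assuming z=.063
h=cv2.cvtColor(i,cv2.COLOR_BGR2HSV).astype(int)
m=((h[...,2]>225)&(h[...,1]<30)).astype(np.uint8);m[:v-50]=0;m[v+50:]=0;m[:,:u-50]=0;m[:,u+50:]=0
e=cv2.fitEllipse(cv2.convexHull(max(cv2.findContours(m,0,1)[0],key=cv2.contourArea)))
X=ray(K,r,p,*e[0],.063);print(e,X,e[1][1]/K[0,0]*np.linalg.norm(p-X))
```

```text
14.35 [0.55668746 0.10161406 0.12714118] [0.62297889 0.81926082 0.43232679] 0.9351566766552603
((276.7943115234375, 209.07247924804688), (61.89871597290039, 64.67575073242188), 87.77837371826172) [0.55583089 0.10075192 0.063     ] 0.04927239758184608
```

View pics/f.png

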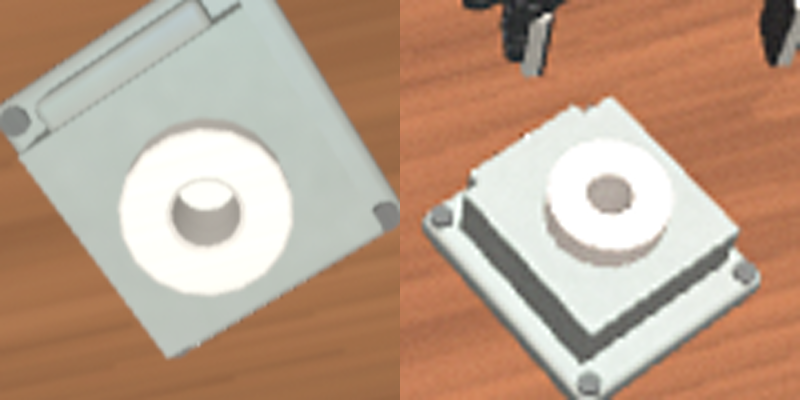

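The head sits flat on the boss at (0.556, 0.101), and its measured 49.3 mm diameter fits a top at 63 mm. The gripper is clear and force-free, so I hand in.

```bash
python3 -c "
from plant import ticket;print(ticket.sign_off())"
```

```text
the job is handed in; nothing more can be done
None
```

The fitting bushing is in the empty bore, nose down and home, and the job is handed in at about 14.5 s of the 38 s allowed.

**What I did:** I gripped the 50 mm bushing by its head, carried it to the empty bore and pushed the liner down at about 10 N. I stopped when the tool height stayed at 21.5 mm while the force rose to 27 N. I expected home at 21.6 mm. Then I eased off, opened the gripper and moved up.

**Last checks:** The last pictures show the head flat on the stand at (0.556, 0.101), with the gripper clear and no force on it. Its measured diameter (49.3 mm) fits a top 63 mm above the table. I did not measure the liner's travel or the head height directly.

**What disagreed:**
- **First grip:** It closed on air, because the fingertips appeared to end about 30 mm behind the stated tool point. I saw this in the scene picture and gripped again lower.
- **Gripper opening:** It read about 47 mm on the 50 mm head.
- **Side force:** The bushing went in about 2 mm off-centre in x. That gave up to 10 N of side force, and my small corrections lowered the force but hardly moved it.

I did not touch the slim bushing, the spacer ring, the look-alikes or the finished stand.

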